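# Secure the fossil carrier and hold it up level

## Robot

A 6-joint arm with a two-finger parallel gripper is mounted at the origin on the work surface. World frame = base frame: x ahead of the robot, y to its left, z up, the work surface at z = 0. Lengths are in m, angles in rad, forces in N, time in s.
With the tool pointing down it reaches from about 0.35 to 1 m from the base axis. Payload 7.1 kg.
Tool frame: the origin (TCP) lies midway between the tips of the shut fingers; the grasp point (between the pads) lies 19 mm behind it; z points along the fingers, y is the direction in which the jaws open and shut (so a half turn about z gives the same grasp; the last joint's range is limited). The gripper opens to 85 mm and grips with 20 to 120 N. Pads are 22 mm wide; open, the fingers measure 114 mm over their backs; the gripper's body (76 mm by 85 mm) begins 54 mm behind the grasp point. The pads swing forward as they close: fully open they stand 13 mm farther back than shut.
Start: joints at [1.267, 0.423, 1.63, -0, 1.089, -0.019], TCP at [0.176, 0.6, 0.231] pointing down, gripper open.
Joint ranges: [-3, 3], [-0.9, 2.11], [0.09, 2.58], [-1.31, 4.45], [0.11, 2.69], [-2.54, 2.54]. Speed limits (rad/s): [2.39, 2.39, 3.01, 3.14, 3.14, 3.14].

## Interface

Orientations are given as [roll, pitch, yaw] about the fixed x, y, z axes, in that order (R = Rz(yaw) Ry(pitch) Rx(roll)).
In Python, from rig import r gives the robot as it stands.
- The arm moves only by the tool apply_moves, never from a script. Its argument "rows" is a list that holds one entry, the list of rows, each a list of 7 numbers: the turn, a rotation vector about the world's x, y, z normalised to -1 to 1, where 1 is 2 rad, then the shift along the world's x, y, z normalised to -1 to 1, where 1 is 0.3 m, then the opening, from 0 (shut) to 1 (fully open). A call has 1 to 10 rows; each row is the pose to reach, as a shift and turn from the pose commanded when the call began; what a row does not reach only later rows make up. A row lasts 1/8 s, in which the tool goes at most 62.5 mm and 10.7 degrees, less where a joint would pass 70% of its speed; a pose out of reach is approached as far as the arm can. A call with a number of a shift or a turn outside -1 to 1 is refused whole. A call with a gripper value outside its range is refused whole. The fingers move at their own pace and stop on an object; the grip force is fixed at half the most. Time passes only in rows, so rows that repeat a pose let the fingers close. It gives the time, the measured TCP pose, the force and the opening at its end, in the units of the state.
- r.read_state(): the state, without advancing time (a new reading comes with each control period).
- r.read_camera(name): name is "scene" or "side" or "wrist"; returns a dict with "img" (420x560x3 uint8, red, green, blue), "intrinsics" (3x3 intrinsics, pixels), "R" (3x3) and "t" (3): a world point X has camera coordinates R X + t; the wrist camera has in their place "hand_eye" (4x4, takes a point from camera to tool coordinates, whose origin is the TCP and whose axes are the flange's). Camera axes: x right, y down, z forward; pixel columns grow to the right and rows downward; lengths in m; the calibration is good to about 2 mm. A picture is of the moment at which its call begins: read the wrist's pose just before it. There is no depth.
- r.finish_job(): hands the job in, once; it reports no verdict.
The state is a dict: "time": time; "joints": joint angles; "dq": joint speeds; "tau": joint torques, N m; "position": TCP position; "tcp_rot": TCP orientation; "force": force on the tool from outside, world axes, zero at the start; "moment": the same for the moment, N m; "finger_gap": opening from 0.0 (shut) to 1.0 (fully open).
Only numpy, scipy, OpenCV 4.12 (cv2) and the standard library are available. Lean on these libraries where they do the work, as an engineer would, in place of code of your own. Each camera call takes 0.05 s, during which the arm holds its last target.

## Task

Swing the yellow keeper bar of the fossil carrier shut, past its click into the catch, while the carrier still sits on its stand. Then take the carrier by its dark wooden handle, lift it straight up about 8 cm and finish holding it there in the gripper over the stand, level and steady, with the fossil still in it; do not put it down or let go. Keep the carrier upright all the time and leave the jar, the brush and the white dish where they are.

Things in the scene. Friction and masses are not known exactly. Their poses are not given: they have to be found in the camera images.
- stand: Fixed grey board 290 x 170 x 20 mm (long along its x) on the bench, with eight black rubber stops 12 mm high in pairs around its corners that locate the carrier with 4 mm play. Origin: centre of its underside; z up.
- carrier: Loose light-plywood tray (about 0.42 kg) that sits on the stand (its underside 20 mm above the bench, axes like the stand's within 0.02 rad). Base 250 (x) x 130 (y) x 8 mm; side walls up to 34 mm above its underside at y = +-48 mm, an end wall at -x, the +x end open except for the keeper bar. A handle bridges the tray crosswise at x = 0 on two aluminium posts at y = +-58 mm. Origin: centre of its underside; z up.
- handle (a point): Centre of the carrier's dark wooden handle: a bar 130 mm long along the carrier's y, 22 mm wide (carrier x) and 20 mm high, 118 mm above the carrier's underside; free span between its posts 104 mm. Take it in the middle from above, fingers closing along the carrier's x. The fossil's top lies at least 50 mm below the handle's underside. Carrier, keeper and fossil together weigh 0.7 to 0.9 kg, centre of mass within 20 mm of the handle, below it.
- keeper (a joint): Angle of the yellow keeper bar about its upright hinge, rad: 0 shut (bar along the carrier's +y across the open end, against a stop), growing as it swings out; 1.57 = pointing along the carrier's +x, at most 1.75. It starts open at 0.9 to 1.6 and stays where it is left. Between about 0.12 and 0.05 a nub under its tip rides over a sprung ball in the catch (it takes about 1 N at the pin); below 0.05 it is in the catch, and stays there with up to 0.03 play.
- keeper_hinge (a point): The keeper's hinge axis, at x = 112, y = -56, z = 40 mm in the carrier's frame (mid-height of the bar). The bar is 10 mm wide, 12 mm high (34 to 46 mm above the carrier's underside) and reaches 116 mm from the hinge.
- keeper_pin (a point): Top centre of the round upright yellow pin on the keeper bar, 12 mm in diameter, standing 30 mm up from the bar, 105 mm from the hinge; its top is 76 mm above the carrier's underside, 96 mm above the bench while the carrier is on the stand. Push it sideways, or pinch it, to swing the bar.
- fossil: Loose fossil lying in the tray: a brown bone 130 mm long on a flat-bottomed tan piece of rock 112 x 60 mm, 50 mm high in all, 0.21 to 0.39 kg. Origin: centre of its underside, 8 mm above the carrier's underside. Not to be handled.
- resin_jar: Bystander: amber jar with black cap, 56 mm across, 75 mm high, loose on the bench. Origin: centre of its underside.
- dust_brush: Bystander: small brush lying loose on the bench. Origin: underside near its middle, handle towards its -x.
- chip_dish: Bystander: white bowl, 90 mm across, 30 mm high, loose on the bench. Origin: centre of its underside.

How it is judged:
By the outcome, as a careful person would: the job done as asked, in the order asked, and still so for the second after the job is handed in, while the arm keeps its last pose, push and grip.
It also fails if it takes over 59 s, if anything falls off the work surface, if the arm or the gripper's body presses on something with over 40 N, if the wrist force passes 120 N, or if a joint passes its speed limit or range.

## Working session

There is one attempt and no reset: what is moved stays moved. The work goes in short steps, Python scripts to look and compute and a tool call to move; the robot and the scene stay as the last step left them, time stands still between calls to the robot, and variables do not carry over. Pictures are saved under pics/ and viewed, and the job is handed in when it is done.

Besides the shell and the picture viewer there is one more tool, called after "Call:" as a command line: name --argument value ..., lists and objects as JSON in quotes. apply_moves: Moves the arm, as the interface text tells. Its arguments: {"type":"object","properties":{"rows":{"type":"array","items":{"type":"array","items":{"type":"array","items":{"type":"number"}}}}},"required":["rows"]}

```bash
mkdir -p pics; ls
python3 - <<'E'
from rig import r
import cv2
s=r.read_state()
print({k:s[k] for k in s})
for n in ["scene","side","wrist"]:
    c=r.read_camera(n); cv2.imwrite(f"pics/{n}0.png",c["img"][:,:,::-1])
    print(n,c["intrinsics"],c.get("R"),c.get("t"),c.get("hand_eye"))
E
```

```text
pics
{'time': 0.0, 'joints': array([ 1.26702279e+00,  4.23869371e-01,  1.63072825e+00, -3.02616621e-06,
        1.08859599e+00, -1.89780754e-02]), 'dq': array([ 0.00075264, -0.00248485, -0.00011813, -0.00036155,  0.00138856,
        0.00146832]), 'tau': array([-1.56767805e-03, -5.57404017e+01, -2.81740469e+01, -9.38693825e-05,
        7.56023830e-03, -8.07073874e-07]), 'position': array([0.17539307, 0.59929111, 0.23051286]), 'tcp_rot': array([-3.13999193e+00, -2.77028488e-05,  2.85679857e+00]), 'force': array([-0.27510215,  0.38329622, -0.7486842 ]), 'moment': array([-0.00167373,  0.04352724,  0.02019983]), 'finger_gap': 0.9974535373928644}
scene [[484.76713864   0.         284.48708253]
 [  0.         484.76713864 223.8415219 ]
 [  0.           0.           1.        ]] [[ 0.85288342  0.52157178 -0.02351068]
 [ 0.31061093 -0.54308155 -0.78011748]
 [-0.41965548  0.65804659 -0.62519114]] [-0.59457885 -0.04546527  1.48175737] None
side [[506.6320152    0.         276.94595104]
 [  0.         506.6320152  215.6140816 ]
 [  0.           0.           1.        ]] [[ 0.87848258 -0.47776629  0.00278069]
 [-0.26703004 -0.49580537 -0.82636069]
 [ 0.39618596  0.72520094 -0.56313433]] [-0.49634838  0.30310509  1.12087783] None
wrist [[305.79396064   0.         282.0664683 ]
 [  0.         305.79396064 204.03387048]
 [  0.           0.           1.        ]] None None [[-1.75536376e-04 -9.57015833e-01 -2.90035627e-01  7.27640422e-02]
 [ 9.99999466e-01 -4.63385481e-04  9.23786372e-04 -6.23722397e-04]
 [-1.01847648e-03 -2.90035310e-01  9.57015403e-01 -1.42520680e-01]
 [ 0.00000000e+00  0.00000000e+00  0.00000000e+00  1.00000000e+00]]
```

View pics/scene0.png

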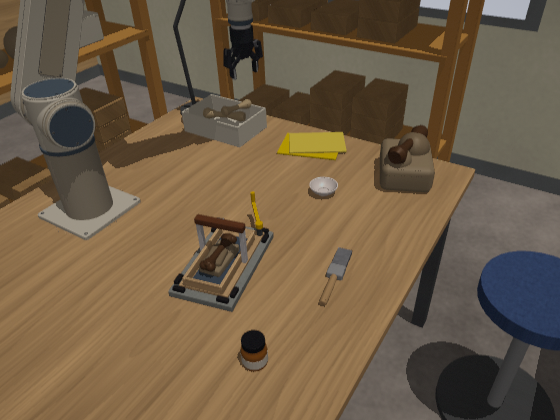

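View pics/side0.png

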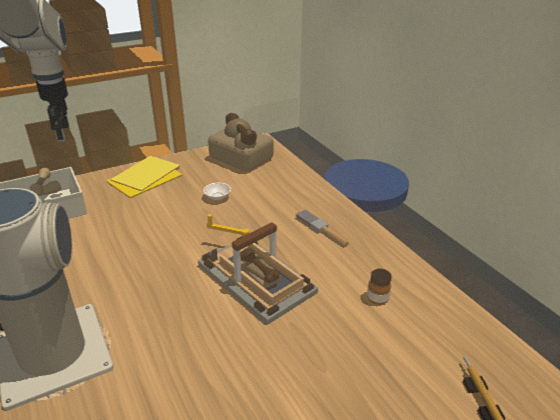

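View pics/wrist0.png

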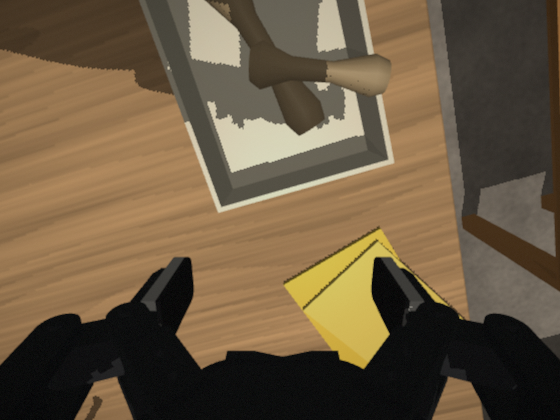

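Run:
```python
import cv2
a=cv2.imread("pics/scene0.png")[180:310,165:285]; cv2.imwrite("pics/sc_crop.png",cv2.resize(a,None,fx=4.6,fy=4.6,interpolation=cv2.INTER_CUBIC))
a=cv2.imread("pics/side0.png")[205:325,190:325]; cv2.imwrite("pics/si_crop.png",cv2.resize(a,None,fx=5,fy=5,interpolation=cv2.INTER_CUBIC))
```

```text
(no output)
```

View pics/sc_crop.png

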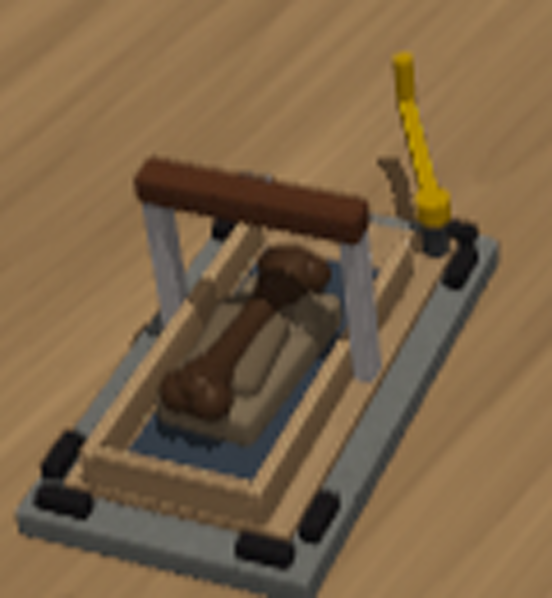

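View pics/si_crop.png

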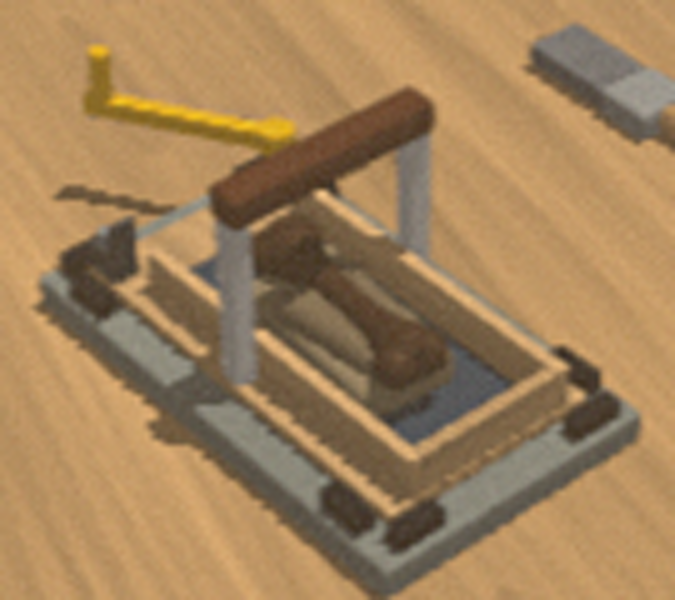

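```bash
cat > h.py <<'E'
from rig import r
import numpy as np, cv2
from scipy.optimize import least_squares
from scipy.spatial.transform import Rotation as Ro
def proj(c,X):
    p=np.asarray(c["R"])@X+np.asarray(c["t"]).ravel(); q=np.asarray(c["intrinsics"])@p; return q[:2]/q[2]
def carr(p,X):
    X=np.asarray(X)/1000.; c,s=np.cos(p[2]),np.sin(p[2]); return np.array([p[0]+c*X[0]-s*X[1],p[1]+s*X[0]+c*X[1],0.02+X[2]])
def pin(th): return [112+105*np.sin(th),-56+105*np.cos(th),76]
E
python3 - <<'E'
from h import *
C={n:r.read_camera(n) for n in("scene","side")}
sc=lambda u,v:np.array([165+u/4.6-.4,180+v/4.6-.4]); si=lambda u,v:np.array([190+u/5-.4,205+v/5-.4])
O=[("scene",sc(22,515),[-145,85,0]),("scene",sc(308,580),[-145,-85,0]),("scene",sc(497,243),[145,-85,0]),
("scene",sc(433,200),[112,-56,48]),("scene",sc(252,200),[0,0,118]),("scene",sc(403,60),None),
("side",si(42,285),[145,85,0]),("side",si(388,575),[-145,85,0]),("side",si(638,415),[-145,-85,0]),
("side",si(280,130),[112,-56,48]),("side",si(323,157),[0,0,118]),("side",si(98,50),None)]
f=lambda p:np.concatenate([proj(C[n],carr(p,pin(p[3]) if X is None else X))-o for n,o,X in O])
for y0 in(0,1,2,-1):
    s=least_squares(f,[0.5,0,y0,1.3],loss="soft_l1"); print(s.x,s.cost)
    if s.cost<60: best=s
print(f(best.x).reshape(-1,2).round(1)); p=best.x
print("handle",carr(p,[0,0,118]),"pin",carr(p,pin(p[3])),"shut pin",carr(p,pin(0)),"hinge",carr(p,[112,-56,40]))
E
```

```text
[0.50687794 0.00814223 1.79556728 1.05397037] 7.991569426953498
[0.50687794 0.00814223 1.79556728 1.05397037] 7.9915694269533954
[0.50687794 0.00814223 1.79556728 1.05397038] 7.991569426953472
[0.50687794 0.00814223 1.79556728 1.05397038] 7.991569426953536
[[-2.3 -0.5]
 [-0.2  1.2]
 [ 0.4 -1.2]
 [-0.7 -0.1]
 [-0.7  0.7]
 [-0.3 -0.2]
 [-1.  -2.3]
 [-0.  -0.9]
 [ 1.4 -1.5]
 [-0.3 -0.7]
 [ 0.6 -0.2]
 [ 0.5 -0.2]]
handle [0.50687794 0.00814223 0.138     ] pin [0.4655824  0.20723239 0.096     ] shut pin [0.43414762 0.10640362 0.096     ] hinge [0.53650636 0.12980635 0.06      ]
```

Call:
apply_moves --rows '[[[0, 0, 0.254, 0.88, -0.98, 0, 0.4], [0, 0, 0.254, 0.88, -0.98, 0, 0.4], [0, 0, 0.254, 0.88, -0.98, 0, 0.4], [0, 0, 0.254, 0.88, -0.98, 0, 0.4], [0, 0, 0.254, 0.88, -0.98, 0, 0.4], [0, 0, 0.254, 0.88, -0.98, 0, 0.4], [0, 0, 0.254, 0.88, -0.98, 0, 0.4], [0, 0, 0.254, 0.88, -0.98, 0, 0.4]]]'

```text
time: 1.25
position: [0.4405, 0.3045, 0.2313]
tcp_rot: [-3.142, 0.0, -2.922]
force: [0.1, 0.2, -0.4]
finger_gap: 0.402
```

Call:
apply_moves --rows '[[[0, 0, 0, 0.05, -0.28, 0, 0.4], [0, 0, 0, 0.05, -0.28, 0, 0.4], [0, 0, 0, 0.05, -0.28, 0, 0.4], [0, 0, 0, 0.05, -0.28, 0, 0.4]]]'

```text
time: 1.75
position: [0.4543, 0.223, 0.2314]
tcp_rot: [3.141, 0.0, -2.918]
force: [-0.1, -0.2, -0.0]
finger_gap: 0.401
```

```bash
cat >> h.py <<'E'
def wcam(c,s):
    T=np.eye(4); T[:3,:3]=Ro.from_euler("xyz",s["tcp_rot"]).as_matrix(); T[:3,3]=s["position"]
    M=np.linalg.inv(T@np.asarray(c["hand_eye"])); return dict(R=M[:3,:3],t=M[:3,3],intrinsics=c["intrinsics"],img=c["img"])
E
python3 - <<'E'
from h import *
s=r.read_state(); c=wcam(r.read_camera("wrist"),s)
print(s["time"],s["position"],s["tcp_rot"],s["joints"],s["finger_gap"],s["force"])
im=c["img"][:,:,::-1].copy(); cv2.imwrite("pics/w1raw.png",im)
p=[0.50688,0.00814,1.7956,1.054]
for X in ([0,0,118],pin(1.054),[112,-56,48],[145,85,0],[145,-85,0]):
    q=proj(c,carr(p,X)); print(q); cv2.drawMarker(im,tuple(int(a) for a in q),(255,0,255),0,10,1)
cv2.imwrite("pics/w1.png",im)
E
```

```text
1.75 [0.45429865 0.2230077  0.2314456 ] [ 3.14112993e+00  3.07344974e-04 -2.91759824e+00] [ 4.32580256e-01  2.48320920e-01  1.88938829e+00  4.61315576e-04
  1.00348698e+00 -1.36245837e+00] 0.4013091027001996 [-0.10854893 -0.18221794 -0.0252425 ]
[ 10.1611342  210.20995639]
[264.0180597  200.27650215]
[182.00607309 239.18314582]
[213.30800618 103.18745829]
[222.25880818 245.11992436]
```

View pics/w1.png

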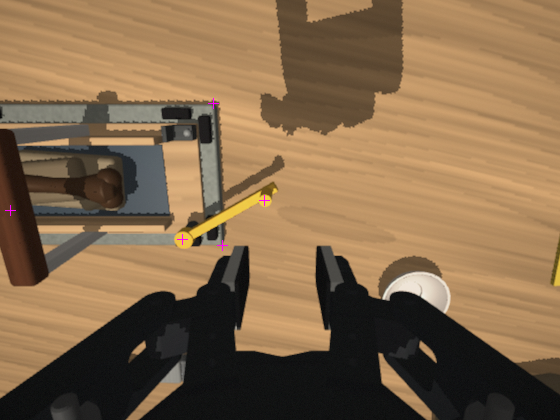

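Run:
```python
import cv2
a=cv2.imread("pics/w1raw.png")[90:290,0:290]; cv2.imwrite("pics/w1c.png",cv2.resize(a,None,fx=2.7,fy=2.7,interpolation=cv2.INTER_CUBIC))
```

```text
(no output)
```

View pics/w1c.png

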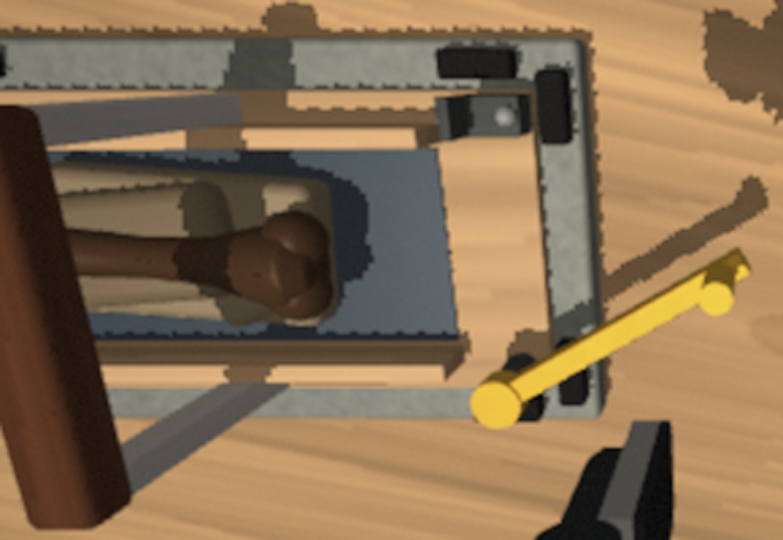

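Call:
apply_moves --rows '[[[0, 0, 0, 0.035, -0.049, -0.1, 0.4], [0, 0, 0, 0.035, -0.049, -0.25, 0.4], [0, 0, 0, 0.035, -0.049, -0.4, 0.4], [0, 0, 0, 0.035, -0.049, -0.5, 0.4], [0, 0, 0, 0.035, -0.049, -0.533, 0.4], [0, 0, 0, 0.035, -0.049, -0.533, 0.2], [0, 0, 0, 0.035, -0.049, -0.533, 0.2], [0, 0, 0, 0.035, -0.049, -0.533, 0.2]]]'

```text
time: 2.8
position: [0.4659, 0.2075, 0.0726]
tcp_rot: [3.141, 0.002, -2.918]
force: [0.1, -0.7, -0.6]
finger_gap: 0.199
```

Run:
```python
from h import *
s=r.read_state(); c=wcam(r.read_camera("wrist"),s)
print(s["time"],s["position"],s["tcp_rot"],s["finger_gap"],s["force"])
cv2.imwrite("pics/w2.png",c["img"][:,:,::-1])
p=[0.50688,0.00814,1.7956,1.054]; b=carr(p,pin(1.054))
for th in np.r_[1.054:0.1:9j,0.05,0,-.05]: print(round(th,3),((carr(p,pin(th))-b)/.3).round(3))
```

```text
2.8 [0.46585841 0.20752326 0.07258511] [ 3.14122473e+00  2.23312551e-03 -2.91830627e+00] 0.19928809142641463 [ 0.05881613 -0.72092198 -0.58296492]
1.054 [0. 0. 0.]
0.935 [-0.029 -0.03   0.   ]
0.816 [-0.054 -0.063  0.   ]
0.696 [-0.075 -0.099  0.   ]
0.577 [-0.092 -0.137  0.   ]
0.458 [-0.104 -0.177  0.   ]
0.338 [-0.111 -0.218  0.   ]
0.219 [-0.114 -0.26   0.   ]
0.1 [-0.111 -0.302  0.   ]
0.05 [-0.108 -0.319  0.   ]
0.0 [-0.105 -0.336  0.   ]
-0.05 [-0.1   -0.353  0.   ]
```

View pics/w2.png

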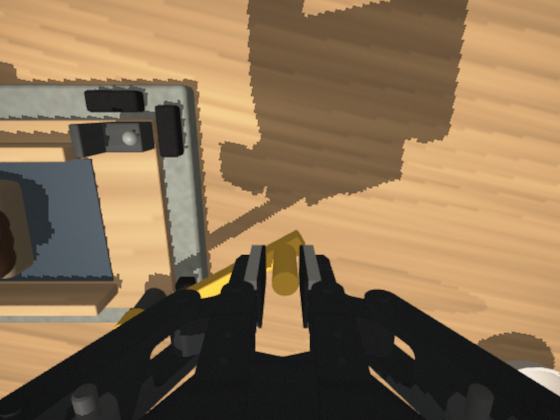

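The wrist view shows the pin at about (286, 275), centred between the pads. I'll follow the arc next.

Call:
apply_moves --rows '[[[0, 0, 0, -0.03, -0.03, 0, 0.2], [0, 0, 0, -0.055, -0.065, 0, 0.2], [0, 0, 0, -0.075, -0.1, 0, 0.2], [0, 0, 0, -0.092, -0.137, 0, 0.2], [0, 0, 0, -0.104, -0.177, 0, 0.2], [0, 0, 0, -0.111, -0.218, 0, 0.2], [0, 0, 0, -0.114, -0.25, 0, 0.2], [0, 0, 0, -0.114, -0.26, 0, 0.2], [0, 0, 0, -0.114, -0.26, 0, 0.2]]]'

```text
time: 3.98
position: [0.4312, 0.129, 0.0715]
tcp_rot: [3.142, 0.0, -2.919]
force: [0.2, -0.6, -0.0]
finger_gap: 0.199
```

Run:
```python
from h import *
s=r.read_state(); c=wcam(r.read_camera("wrist"),s)
print(s["time"],s["position"],s["tcp_rot"],s["finger_gap"],s["force"])
cv2.imwrite("pics/w3.png",c["img"][:,:,::-1])
```

```text
3.975 [0.43121675 0.12898224 0.07147067] [ 3.14158290e+00  4.16281012e-04 -2.91889791e+00] 0.1990847391590646 [ 0.16919281 -0.60021382 -0.02501748]
```

View pics/w3.png

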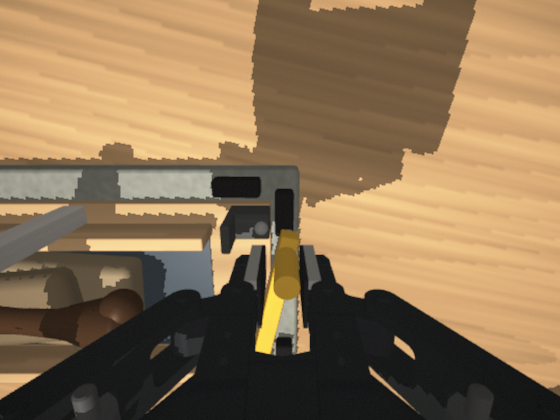

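Call:
apply_moves --rows '[[[0, 0, 0, 0.003, -0.03, 0, 0.2], [0, 0, 0, 0.006, -0.055, 0, 0.2], [0, 0, 0, 0.008, -0.07, 0, 0.2], [0, 0, 0, 0.009, -0.076, 0, 0.2], [0, 0, 0, 0.009, -0.076, 0, 0.2]]]'

```text
time: 4.65
position: [0.4338, 0.1061, 0.0714]
tcp_rot: [-3.141, 0.0, -2.919]
force: [-0.3, -0.7, 0.2]
finger_gap: 0.2
```

Run:
```python
from h import *
s=r.read_state(); c=wcam(r.read_camera("wrist"),s)
print(s["time"],s["position"],s["tcp_rot"],s["finger_gap"],s["force"])
cv2.imwrite("pics/w4.png",c["img"][:,:,::-1])
```

```text
4.65 [0.43377669 0.10607832 0.07141492] [-3.14143965e+00  2.44519320e-04 -2.91868161e+00] 0.19984826810886008 [-0.2782109  -0.72986263  0.18857759]
```

View pics/w4.png

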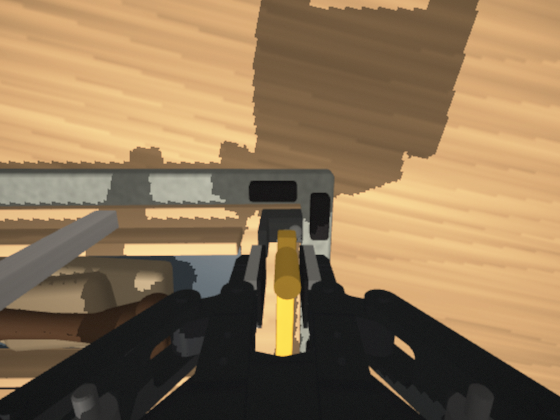

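Call:
apply_moves --rows '[[[0, 0, 0, 0.001, -0.005, 0, 0.2], [0, 0, 0, 0.002, -0.01, 0, 0.2], [0, 0, 0, 0.003, -0.013, 0, 0.2], [0, 0, 0, 0.003, -0.013, 0, 0.2]]]'

```text
time: 5.2
position: [0.4344, 0.1025, 0.0714]
tcp_rot: [3.141, -0.0, -2.919]
force: [-1.2, 1.7, 0.4]
finger_gap: 0.2
```

Call:
apply_moves --rows '[[[0, 0, 0, 0.001, -0.003, 0, 0.2], [0, 0, 0, 0.002, -0.007, 0, 0.2], [0, 0, 0, 0.002, -0.007, 0, 0.2]]]'

```text
time: 5.58
position: [0.4348, 0.1003, 0.0714]
tcp_rot: [3.141, -0.001, -2.918]
force: [-2.6, 3.8, -0.1]
finger_gap: 0.205
```

Run:
```python
from h import *
s=r.read_state(); c=wcam(r.read_camera("wrist"),s)
print(s["time"],s["position"],s["tcp_rot"],s["finger_gap"],s["force"])
cv2.imwrite("pics/w5.png",c["img"][:,:,::-1])
```

```text
5.575 [0.43477041 0.10033508 0.0713689 ] [ 3.14143958e+00 -5.55055407e-04 -2.91846402e+00] 0.2051834214657779 [-2.56665053  3.80319883 -0.0680211 ]
```

View pics/w5.png

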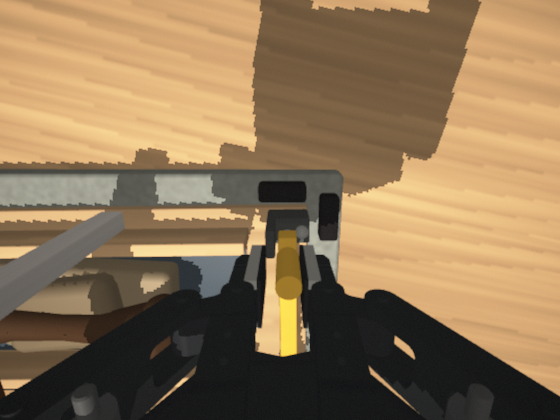

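Call:
apply_moves --rows '[[[0, 0, 0, 0.001, -0.005, 0, 0.2], [0, 0, 0, 0.002, -0.01, 0, 0.2], [0, 0, 0, 0.002, -0.01, 0, 0.2]]]'

```text
time: 6.0
position: [0.4355, 0.0989, 0.0715]
tcp_rot: [3.139, 0.0, -2.92]
force: [-4.7, 18.3, 1.0]
finger_gap: 0.198
```

Run:
```python
from h import *
s=r.read_state(); c=wcam(r.read_camera("wrist"),s)
print(s["time"],s["position"],s["tcp_rot"],s["finger_gap"],s["force"])
im=c["img"][:,:,::-1]
a=im[180:320,200:380];cv2.imwrite("pics/w6.png",cv2.resize(a,None,fx=4,fy=4,interpolation=cv2.INTER_CUBIC))
```

```text
6.0 [0.43548495 0.09888379 0.07148633] [ 3.13929764e+00  3.47173827e-04 -2.91990571e+00] 0.19849403897365295 [-4.71550374 18.32518134  1.03379438]
```

View pics/w6.png

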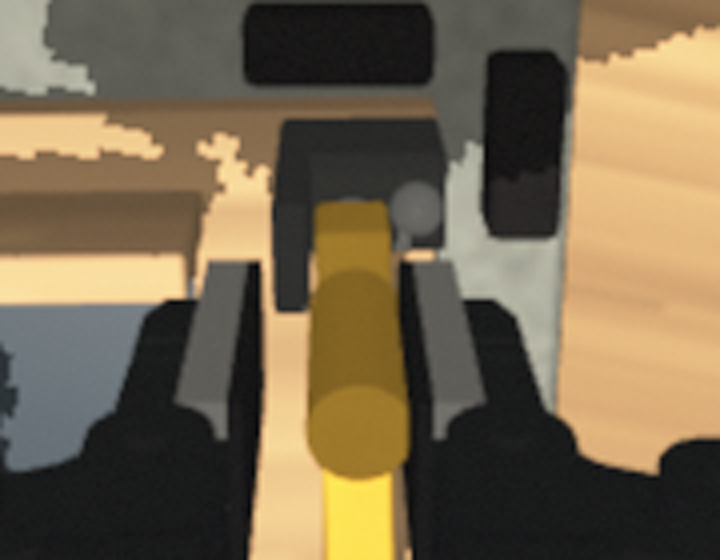

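Call:
apply_moves --rows '[[[0, 0, 0, -0.002, 0.013, 0, 0.2], [0, 0, 0, -0.002, 0.015, 0, 0.4], [0, 0, 0, -0.002, 0.015, 0, 0.4], [0, 0, 0, -0.002, 0.015, 0.15, 0.5], [0, 0, 0, -0.002, 0.015, 0.35, 0.6], [0, 0, 0, -0.002, 0.015, 0.55, 0.6], [0, 0, 0, -0.002, 0.015, 0.55, 0.6], [0, 0, 0, -0.002, 0.015, 0.55, 0.6]]]'

```text
time: 7.05
position: [0.4348, 0.1015, 0.2363]
tcp_rot: [-3.141, 0.0, -2.919]
force: [-0.2, -0.3, -0.3]
finger_gap: 0.601
```

Run:
```python
from h import *
s=r.read_state(); c=wcam(r.read_camera("wrist"),s)
print(s["time"],s["position"],s["tcp_rot"],s["finger_gap"],s["force"])
im=c["img"][:,:,::-1].copy();cv2.imwrite("pics/w7raw.png",im)
for n in ("scene","side"): cv2.imwrite(f"pics/{n}7.png",r.read_camera(n)["img"][:,:,::-1])
p=[0.50688,0.00814,1.7956]
for X in ([0,0,118],[0,45,118],[0,-45,118],pin(0),[112,-56,48]):
    q=proj(c,carr(p,X)); print(q); cv2.drawMarker(im,tuple(int(a) for a in q),(255,0,255),0,10,1)
cv2.imwrite("pics/w7.png",im[:,:,:])
a=cv2.imread("pics/scene7.png")[180:310,165:285]; cv2.imwrite("pics/sc7c.png",cv2.resize(a,None,fx=4.6,fy=4.6,interpolation=cv2.INTER_CUBIC))
```

```text
7.05 [0.43477237 0.10146458 0.23628827] [-3.14139999e+00  1.54413354e-04 -2.91871915e+00] 0.6010166547503887 [-0.24412848 -0.34998965 -0.27417346]
[160.21338547 258.83593429]
[153.79722831 209.6228081 ]
[166.02812798 303.43609758]
[288.18268373 191.81381671]
[287.34997627 274.63502413]
```

View pics/w7.png

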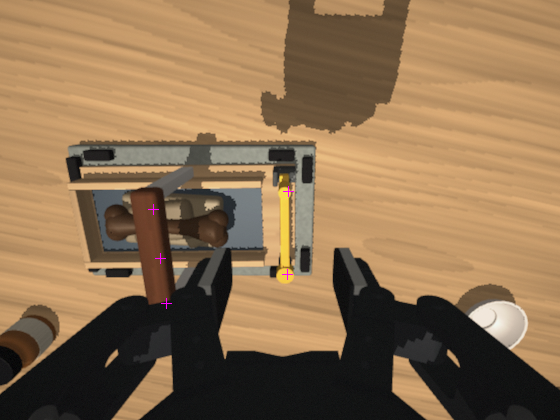

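View pics/sc7c.png

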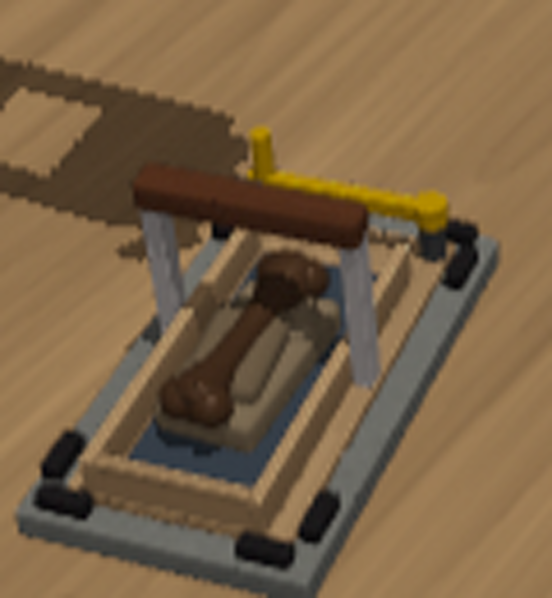

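Run:
```python
import cv2
a=cv2.imread("pics/w7raw.png")[135:310,60:330]; cv2.imwrite("pics/w7c.png",cv2.resize(a,None,fx=2.9,fy=2.9,interpolation=cv2.INTER_CUBIC))
```

```text
(no output)
```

View pics/w7c.png

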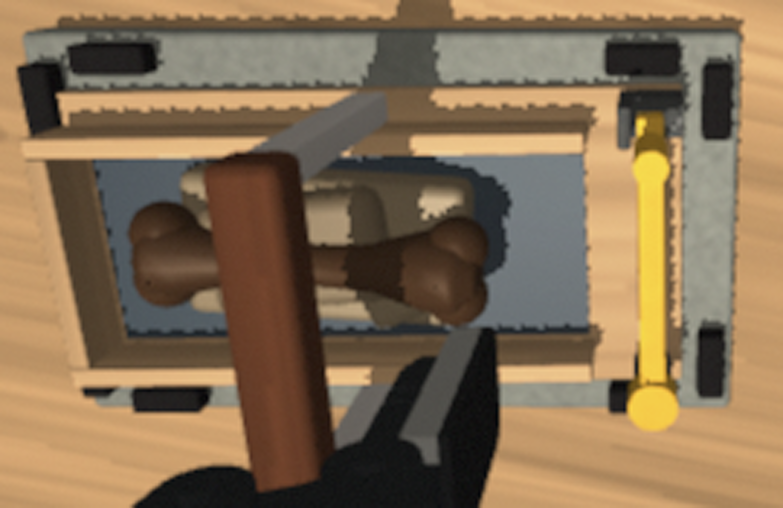

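Call:
apply_moves --rows '[[[0, 0, 0, 0.243, -0.32, 0, 0.7], [0, 0, 0, 0.243, -0.32, 0, 0.7], [0, 0, 0, 0.243, -0.32, 0, 0.7], [0, 0, 0, 0.243, -0.32, 0, 0.7]]]'

```text
time: 7.7
position: [0.5068, 0.0058, 0.2349]
tcp_rot: [3.141, -0.003, -2.919]
force: [-1.2, -0.0, -0.6]
finger_gap: 0.702
```

Run:
```python
from h import *
s=r.read_state(); c=wcam(r.read_camera("wrist"),s)
print(s["time"],s["position"],s["tcp_rot"],s["finger_gap"],s["force"])
im=c["img"][:,:,::-1].copy();cv2.imwrite("pics/w8raw.png",im)
p=[0.50748,0.00544,1.7956]
for X in ([-11,50,128],[11,50,128],[-11,-50,128],[11,-50,128],[0,0,128],pin(0),[112,-56,48]):
    q=proj(c,carr(p,X)); print(q.round(1)); cv2.drawMarker(im,tuple(int(a) for a in q),(255,0,255),0,8,1)
cv2.imwrite("pics/w8.png",cv2.resize(im[100:400,130:480],None,fx=1.9,fy=1.9,interpolation=cv2.INTER_CUBIC))
```

```text
7.7 [0.5068192  0.00576952 0.23487818] [ 3.14057494 -0.00339905 -2.91931601] 0.7024357184355681 [-1.20892872e+00 -1.20502576e-03 -6.44274448e-01]
[267.5 145.2]
[297.2 145.1]
[269.5 266.5]
[295.8 266.4]
[282.5 209.4]
[405.9 140. ]
[385.  235.7]
```

View pics/w8.png

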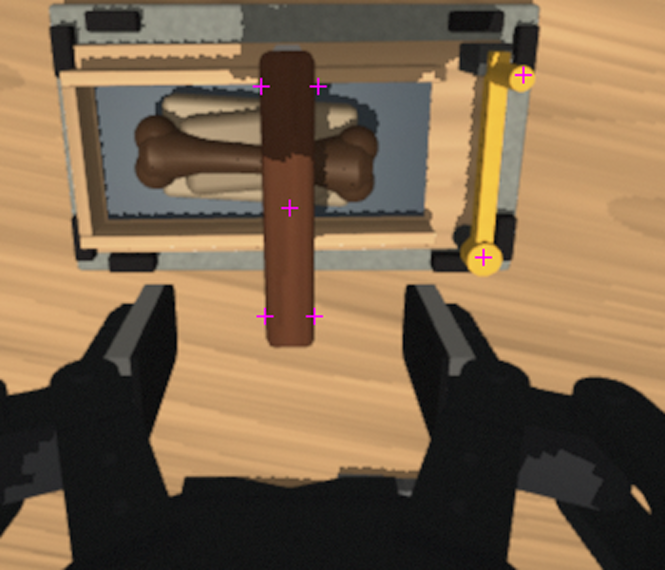

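Call:
apply_moves --rows '[[[0, 0, 0, 0, 0, -0.1, 0.7], [0, 0, 0, 0, 0, -0.2, 0.7], [0, 0, 0, 0, 0, -0.3, 0.7], [0, 0, 0, 0, 0, -0.37, 0.7], [0, 0, 0, 0, 0, -0.393, 0.7], [0, 0, 0, 0, 0, -0.393, 0.7]]]'

```text
time: 8.5
position: [0.5075, 0.0065, 0.1185]
tcp_rot: [3.141, -0.001, -2.917]
force: [-0.1, -0.5, 0.3]
finger_gap: 0.703
```

Call:
apply_moves --rows '[[[0, 0, 0, 0, 0, 0, 0.5], [0, 0, 0, 0, 0, 0, 0.4], [0, 0, 0, 0, 0, 0, 0.3], [0, 0, 0, 0, 0, 0, 0.2], [0, 0, 0, 0, 0, 0, 0.0], [0, 0, 0, 0, 0, 0, 0.0], [0, 0, 0, 0, 0, 0, 0.0], [0, 0, 0, 0, 0, 0, 0.0]]]'

```text
time: 9.5
position: [0.5083, 0.0057, 0.1191]
tcp_rot: [-3.141, 0.001, -2.918]
force: [-1.0, -0.1, 5.8]
finger_gap: 0.248
```

Run:
```python
from h import *
s=r.read_state()
print(s["time"],s["position"],s["tcp_rot"],s["finger_gap"],s["force"],s["moment"])
for n in ("scene","side","wrist"): cv2.imwrite(f"pics/{n}9.png",r.read_camera(n)["img"][:,:,::-1])
a=cv2.imread("pics/side9.png")[165:325,150:350]; cv2.imwrite("pics/si9c.png",cv2.resize(a,None,fx=3.5,fy=3.5,interpolation=cv2.INTER_CUBIC))
```

```text
9.5 [0.50832605 0.00570566 0.11914519] [-3.14119443e+00  8.20317647e-04 -2.91804898e+00] 0.24792616780073276 [-1.00370625 -0.09605847  5.80800562] [-0.08108624  0.14576988  0.19358021]
```

View pics/si9c.png

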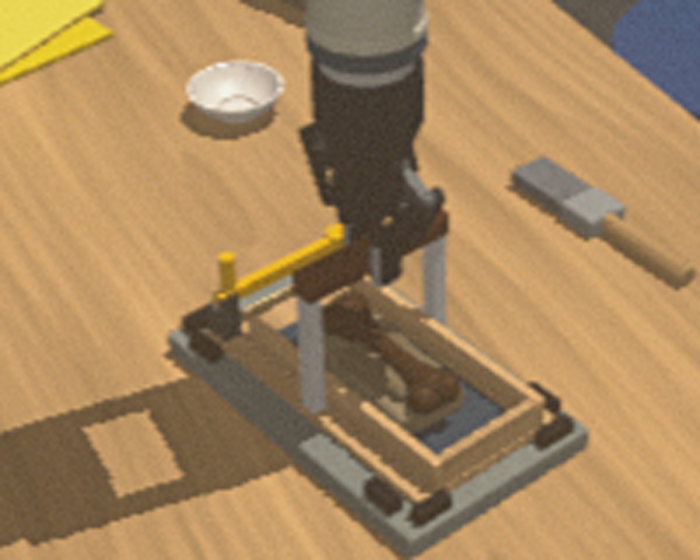

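View pics/wrist9.png

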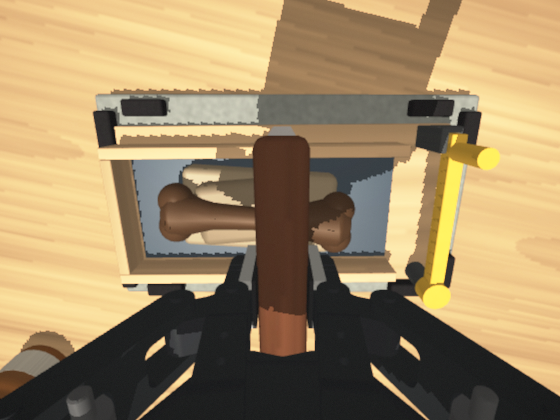

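Call:
apply_moves --rows '[[[0, 0, 0, 0, 0, 0.01, 0], [0, 0, 0, 0, 0, 0.03, 0], [0, 0, 0, 0, 0, 0.055, 0], [0, 0, 0, 0, 0, 0.085, 0], [0, 0, 0, 0, 0, 0.115, 0], [0, 0, 0, 0, 0, 0.145, 0], [0, 0, 0, 0, 0, 0.17, 0], [0, 0, 0, 0, 0, 0.19, 0], [0, 0, 0, 0, 0, 0.2, 0], [0, 0, 0, 0, 0, 0.2, 0]]]'

```text
time: 10.9
position: [0.508, 0.0058, 0.1786]
tcp_rot: [-3.142, 0.0, -2.918]
force: [0.3, -0.1, -7.3]
finger_gap: 0.247
```

Call:
apply_moves --rows '[[[0, 0, 0, 0, 0, 0.01, 0], [0, 0, 0, 0, 0, 0.025, 0], [0, 0, 0, 0, 0, 0.045, 0], [0, 0, 0, 0, 0, 0.06, 0], [0, 0, 0, 0, 0, 0.067, 0], [0, 0, 0, 0, 0, 0.067, 0], [0, 0, 0, 0, 0, 0.067, 0], [0, 0, 0, 0, 0, 0.067, 0]]]'

```text
time: 11.9
position: [0.5078, 0.0058, 0.1984]
tcp_rot: [3.142, -0.0, -2.918]
force: [-0.7, 0.4, -7.6]
finger_gap: 0.244
```

Run:
```python
from h import *
s=r.read_state()
print(s["time"],s["position"],s["tcp_rot"],s["finger_gap"],s["force"],s["moment"],abs(s["dq"]).max())
for n in ("scene","side","wrist"): cv2.imwrite(f"pics/{n}10.png",r.read_camera(n)["img"][:,:,::-1])
a=cv2.imread("pics/side10.png")[135:325,150:350]; b=cv2.imread("pics/scene10.png")[130:320,140:340]
cv2.imwrite("pics/both10.png",cv2.resize(np.hstack([a,b]),None,fx=2,fy=2,interpolation=cv2.INTER_CUBIC))
cv2.imwrite("pics/si10c.png",cv2.resize(a,None,fx=3.1,fy=3.1,interpolation=cv2.INTER_CUBIC))
```

```text
11.9 [0.50783791 0.00580817 0.19842747] [ 3.14151488e+00 -3.74402465e-04 -2.91837711e+00] 0.24364680127788804 [-0.68913531  0.3861475  -7.56497581] [-0.01065723 -0.01910732  0.01920846] 0.002098768319895145
```

View pics/both10.png

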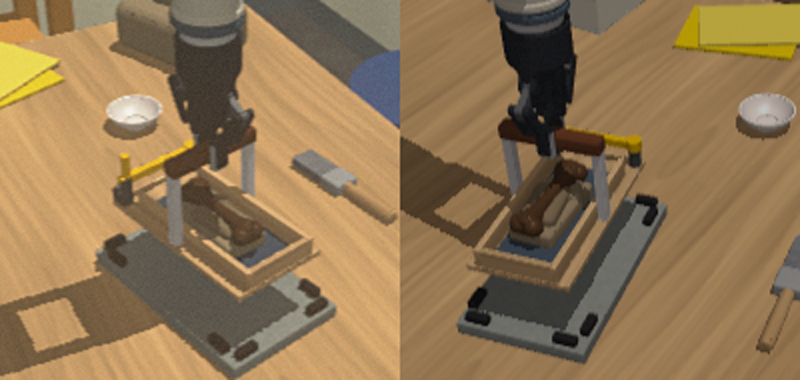

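View pics/si10c.png

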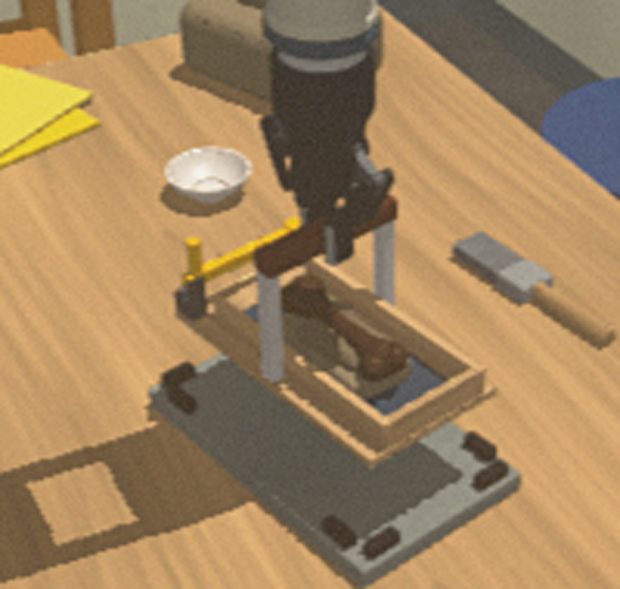

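View pics/wrist10.png

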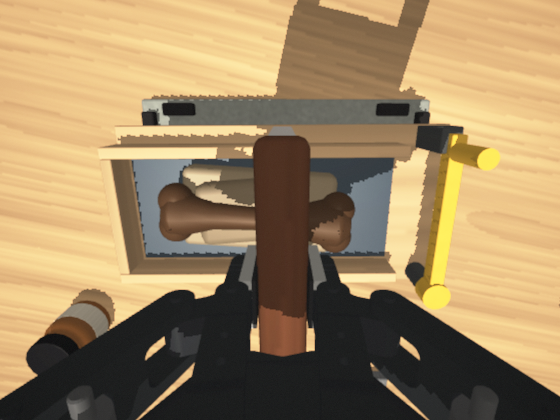

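Run:
```python
from rig import r
print(r.finish_job())
```

```text
the job is handed in; nothing more can be done
None
```

The keeper is shut and the carrier is hanging level in the gripper about 8 cm above its stand. I handed the job in at about 12 s of the 59 s.

- **Keeper:** I caged the pin between the partly open fingers and swung the bar from about 1.05 rad until it stopped firmly at about 18 N. The wrist view put its angle within about 0.01 rad of shut, inside the catch. It looked the same after the grasp and after the lift.
- **Lift:** I gripped the handle in the middle with the jaws along the carrier's x. The TCP rose from 0.119 to 0.198 m, which is about 79 mm.
- **Final hold:** The tool is level to under 0.001 rad and the joints are at rest. The load reads 7.6 N, consistent with the expected weight, and the wrist view of carrier and fossil matches the one before the lift.
- **Bystanders:** I never touched the jar, brush or dish. The dish and brush look in place in the last pictures; I did not measure the jar's position again.
- **Disagreement:** The stand's corners fitted up to about 5 mm off my first model, probably because of the carrier's play between the stops. The final push also slid the carrier about 3 mm within that play, so I measured the handle again before gripping it.

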